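# Clamp a coated glass plate in the spring-jaw inspection holder

### The arm

A 6-joint arm with a two-finger parallel gripper is mounted at the origin on the work surface. World frame = base frame: x ahead of the robot, y to its left, z up, the work surface at z = 0. Lengths are in m, angles in degrees, forces in N, time in s.
With the tool pointing down it reaches from about 0.35 to 0.875 m from the base axis. Payload 4.2 kg.
Tool frame: the origin (TCP) lies at the very end of the fingers, on their centre line; the grasp point (between the pads) lies 19 mm behind it (tcp_to_grasp is the z of the grasp point in the tool frame, in m); z points along the fingers, y is the direction in which the jaws open and shut (so a half turn about z gives the same grasp; the last joint's range is limited). The gripper opens to 87 mm and grips with 3 to 60 N. Pads are 19 mm wide; open, the fingers measure 117 mm over their backs; the gripper's body (75 mm by 190 mm) begins 51 mm behind the grasp point.
Start: joints at [88.556, 22.042, 0.453, 0, -68.411, -14.817], TCP at [0.175, 0.6, 0.223] pointing down, gripper open.
Joint ranges: [-179.83, 179.83], [-69.29, 118.12], [-61.27, 80.66], [-181.25, 117.63], [-171.15, -9.14], [-177.46, 177.46]. Speed limits (degrees/s): [159.86, 159.86, 180, 180, 180, 180].

### API

Orientations are given as a 3x3 rotation matrix whose columns are the frame's x, y, z axes.
In Python, from station import sense, capture, camera_params, finish_job, tcp_to_grasp gives the robot as it stands.
- The arm moves only by the shell command python3 -m inch 'ROWS'. ROWS is JSON, a list of rows, each an object of numbers: "jaw": the closure in counts, from 0 (fully open) to 255 (shut); "x", "y", "z": the shift along the world's x, y, z normalised to -1 to 1, where 1 is 0.06 m; "ax", "ay", "az": the turn, a rotation vector about the world's x, y, z normalised to -1 to 1, where 1 is 10 degrees. A call has 1 to 12 rows; each row shifts and turns the pose as measured when the row begins; what a row does not reach is not made up. A row lasts 1/8 s, in which the tool goes at most 62.5 mm and 10.7 degrees, less where a joint would pass 70% of its speed; a pose out of reach is approached as far as the arm can. A call with a number of a shift or a turn outside -1 to 1 is refused whole. A call with a gripper value outside its range is refused whole. The fingers move at their own pace and stop on an object; the grip force is fixed at half the most. Time passes only in rows, so rows that do not move let the fingers close. It gives the time, the measured TCP pose, the force and the opening at its end, in the units of the state.
- sense(): the state, without advancing time (a new reading comes with each control period).
- capture(name): name is "side" or "top"; returns the picture (420x560x3 uint8, red, green, blue); there is no depth.
- camera_params(name): a dict with "vfov" (degrees; the focal length in pixels is half the picture's height over the tangent of half this angle, whatever the lens; pixels are square), "cx", "cy" (the principal point, pixels), "R" (3x3) and "t" (3): a world point X has camera coordinates R X + t. Camera axes: x right, y down, z forward; pixel columns grow to the right and rows downward; lengths in m; the calibration is good to about 2 mm. A picture is of the moment at which its call begins. camera_params takes no time and is no camera call.
- finish_job(): hands the job in, once; it reports no verdict.
The state is a dict: "time_s": time; "joints": joint angles; "joint_velocities": joint speeds; "effort": joint torques, N m; "tcp_pos": TCP position; "ee_rot": TCP orientation; "wrist_force": force on the tool from outside, world axes, zero at the start; "moment": the same for the moment, N m; "gripper_width": opening from 0.0 (shut) to 1.0 (fully open).
Only numpy, scipy, OpenCV 4.12 (cv2) and the standard library are available. Lean on these libraries where they do the work, as an engineer would, in place of code of your own. Each camera call takes 0.05 s, during which the arm holds its last target.

### The job

Take the dark coated glass plate from its tray and mount it for inspection in the spring-jaw holder. Push one end of the plate into the groove of the sprung jaw until the jaw gives way, lower the other end in front of the fixed jaw's groove, and let the spring press it home, so that it stays clamped level, square and about mid-width in both grooves. It is glass, so do not force it, and leave the dispenser, the loupe and the disc rack where they are.

Things in the scene. Friction and masses are not known exactly. Their poses are not given: they have to be found in the camera images.
- plate: Flat glass plate, 150 (x) by 56 (y) by 6 (z) mm, about 0.13 kg, both faces dark with a pale frosted margin; handled by its two long ground edges, 56 mm apart. Origin: centre of its underside; x along its length, z up. Both ends and both faces are alike. It lies flat on two ribs of the tray, free under its middle and beside its long edges there.
- tray: Pale fixed open tray, 210 (x) by 130 (y) mm, floor 4 mm thick, rim 10 mm high. Two white cross ribs, 12 mm wide, at x = -50 and +50 mm, carry the plate, its underside 34 mm above the bench; lugs at the rib ends (y beyond +-30.5 mm) rise 3 mm higher. Origin: centre of its underside; the plate lies along its x, within 8 mm of its middle.
- holder: Fixed stand: dark metal base x -112 to 166, y -50 to 50 mm, top 14 mm above the bench; two white jaws 76 mm wide (y), tops 75 mm up: fixed jaw at -x, sprung jaw at +x with two coil springs and a grey block behind it. Origin: on the bench, under the middle of a seated plate, whose underside is 58 mm up. Two 8 mm rods at y = -18 and 18 mm, tops 35 mm up, join the jaws; beside them it is free.
- spring_jaw (a joint): How far the sprung jaw is pushed back to its block (along the holder's +x), m: 0 at rest, about 0.008 with the plate seated, at least 0.014 for a level plate's other end to pass down before the fixed jaw's upper lip, stop at 0.022. The spring resists with 4 N at 0, 6 N at 0.008, 9.5 N at the stop, and returns the jaw by itself.
- sprung_groove (a point): Middle of the bottom of the sprung jaw's groove, 62 mm above the bench, at the holder's x = 67 mm at rest; moves with the jaw; axes as the holder's. The level groove opens to -x and is 8 mm high (58 to 66 mm above the bench) for its inner 3 to 4 mm, then flares at 30 degrees up and down. Its lower lip ends 10 mm, its upper lip 6 mm out from the bottom.
- fixed_groove (a point): Middle of the bottom of the fixed jaw's groove, 62 mm above the bench, at the holder's x = -75 mm, so at rest the gap between both groove bottoms is 142 mm, 8 mm less than the plate; axes as the holder's. It opens to +x, with the same section and lips as the sprung jaw's groove.
- dispenser: Blue solvent dispenser with a steel pump top, 68 mm across, 126 mm high, loose; to be left alone. Origin: centre of its underside.
- loupe: Black standing loupe, 52 mm across, 46 mm high, loose; to be left alone. Origin: centre of its underside.
- disc_rack: Clear rack with eight standing dark discs, 180 (x) by 90 (y) mm, 79 mm high, loose; to be left alone. Origin: centre of its underside.
There are look-alikes about, which are no part of the job. Of the things like the plate, leave any that is red; of the rest the larger one is meant.

How it is judged (in metres and radians):
On the way:
1. the plate pushes the sprung jaw back by more than 12 mm (value of joint spring_jaw above 0.012 m and contact force between plate and holder above 2 N), for 0.1 s.
At the end, for the whole second after the job is handed in: The plate is clamped between both grooves: its middle within 3 mm of the seated place along the holder and 8 mm across it, level within 0.04 rad, square to the jaws within 0.06 rad, the sprung jaw held back 5 to 11 mm by it, at rest and released (x of plate in the frame of holder between -0.003 and 0.003 m and y of plate in the frame of holder between -0.008 and 0.008 m and z of plate in the frame of holder between 0.055 and 0.069 m and angle between the z axis of plate and the z axis of holder, either way round below 0.04 rad and angle between the x axis of plate and the x axis of holder, either way round below 0.06 rad and value of joint spring_jaw between 0.005 and 0.011 m and linear speed of plate below 0.01 m/s); the robot touches nothing.
It fails at once if the plate is forced against the holder with more than 45 N (contact force between plate and holder above 45 N).
It fails at once if a bystander is shifted by more than 20 mm (distance of any of dispenser, loupe, disc_rack from where it was at the start of the episode above 0.02 m).
It also fails if it takes over 45 s, if anything falls off the work surface, if the arm or the gripper's body presses on something with over 40 N, if the wrist force passes 120 N, or if a joint passes its speed limit or range.

## Working session

There is one attempt and no reset: what is moved stays moved. The work goes in short steps, Python scripts to look and compute and a shell command to move; the robot and the scene stay as the last step left them, time stands still between calls to the robot, and variables do not carry over. Pictures are saved under pics/ and viewed, and the job is handed in when it is done.

```bash
mkdir -p pics; python3 - <<'E'
from station import *
import cv2,json
for n in("top","side"):
    im=capture(n); cv2.imwrite(f"pics/{n}0.png",im[:,:,::-1]); p=camera_params(n); print(n,p)
print(sense(),tcp_to_grasp)
E
```

```text
top {'vfov': 56.124663204784284, 'cx': 283.26612249107296, 'cy': 211.2492066684002, 'R': array([[-0.00774849, -0.99988511,  0.01302798],
       [-0.98120412,  0.00509026, -0.19290557],
       [ 0.19281709, -0.01427783, -0.98113083]]), 't': array([0.12568998, 0.59422078, 1.09853297])}
side {'vfov': 49.438863836640586, 'cx': 279.83127350727034, 'cy': 205.99377624395828, 'R': array([[ 0.9621097 , -0.27179038, -0.02179263],
       [-0.19580368, -0.63307519, -0.74891703],
       [ 0.18975207,  0.72480742, -0.66230534]]), 't': array([-0.53140304,  0.24675191,  1.21954114])}
{'time_s': 0.1, 'joints': array([ 8.85549866e+01,  2.20859265e+01,  3.86675826e-01, -2.64557119e-02,
       -6.84115887e+01, -1.48172045e+01]), 'joint_velocities': array([ 0.06666413, -0.00369128,  0.13119303,  0.06981135,  0.01884406,
        0.04530696]), 'effort': array([-4.48846583e-05, -3.91693068e+01,  1.87933356e+01,  4.23190847e+00,
        1.34200513e-02, -7.12985707e-05]), 'tcp_pos': array([0.17484123, 0.59947212, 0.2215642 ]), 'ee_rot': array([[ 9.59942475e-01, -2.80196746e-01, -4.77994837e-04],
       [-2.80197143e-01, -9.59940552e-01, -1.92303036e-03],
       [ 7.99802228e-05,  1.97993131e-03, -9.99998037e-01]]), 'wrist_force': array([ 0.40356554,  0.29106592, -0.17953718]), 'moment': array([ 0.01547547, -0.02302499, -0.04802996]), 'gripper_width': 0.9956646277278127} -0.0187
```

View pics/top0.png

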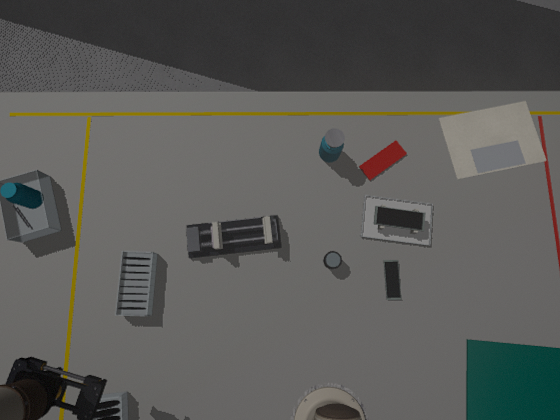

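View pics/side0.png

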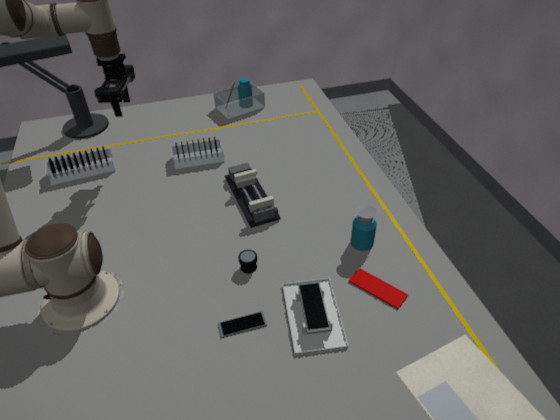

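The top view shows the plate in its tray at about (400,218) and the holder at about (233,236), with its grey block on the left (+y). The loupe is at (333,260), the dispenser at (332,145), and the red look-alike and the smaller plate at (383,160) and (392,280). I'll zoom in on the plate and holder.

```bash
python3 - <<'E'
import cv2,numpy as np
t=cv2.imread("pics/top0.png");s=cv2.imread("pics/side0.png")
def crop(im,x,y,w,h,k): return cv2.convertScaleAbs(cv2.resize(im[y:y+h,x:x+w],None,fx=k,fy=k,interpolation=cv2.INTER_CUBIC),alpha=1.3)
cv2.imwrite("pics/th.png",crop(t,175,200,120,70,6)); cv2.imwrite("pics/tp.png",crop(t,350,185,100,70,7))
cv2.imwrite("pics/sh.png",crop(s,210,155,80,75,7)); cv2.imwrite("pics/sp.png",crop(s,275,270,80,85,7))
E
```

```text
(no output)
```

View pics/th.png

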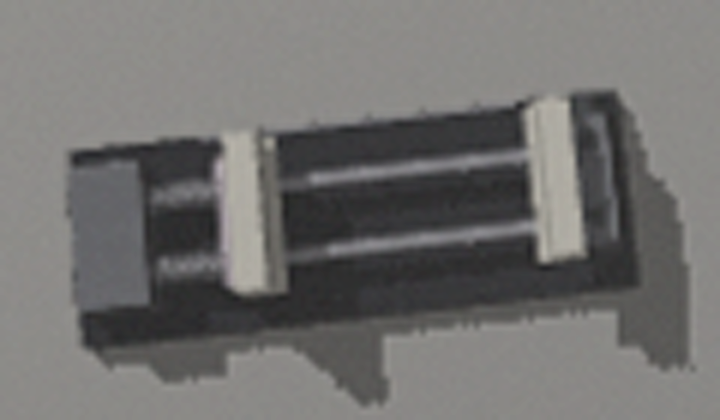

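View pics/tp.png

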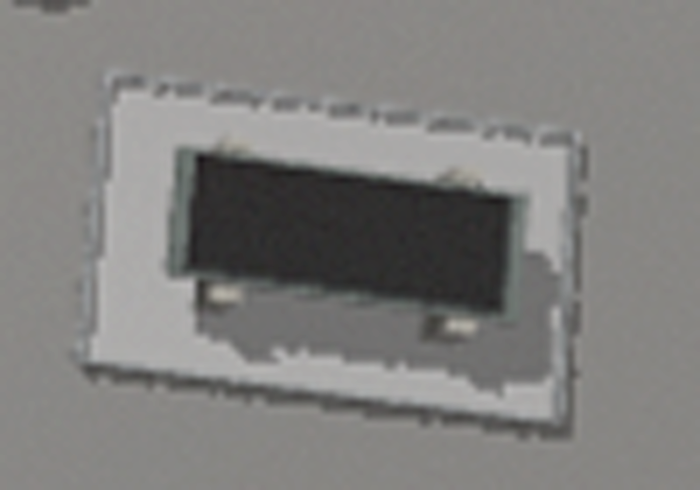

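View pics/sh.png

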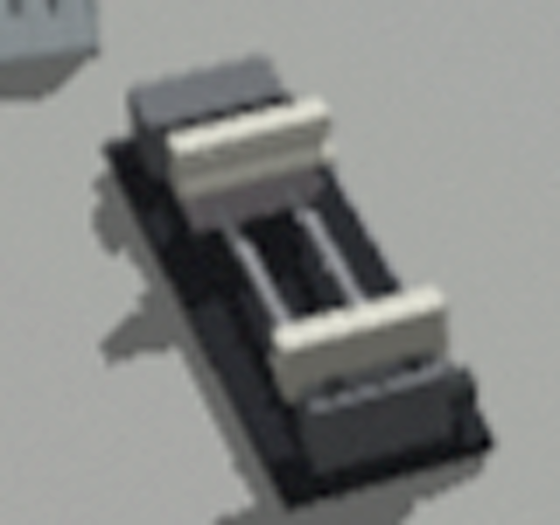

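View pics/sp.png

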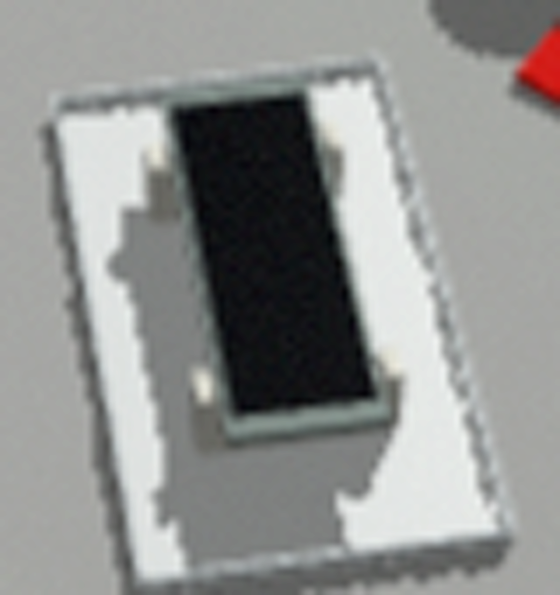

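Plate corners and holder base corners are readable in both views. I'll cast rays onto their planes and compare the two views.

```bash
cat > h.py <<'E'
import numpy as np,cv2
from station import *
def ray(n,uv,z):
    p=camera_params(n);f=210/np.tan(np.radians(p['vfov'])/2);R=p['R'];c=-R.T@p['t']
    uv=np.atleast_2d(np.asarray(uv,float));d=np.c_[(uv[:,0]-p['cx'])/f,(uv[:,1]-p['cy'])/f,np.ones(len(uv))]@R
    return c+d*((z-c[2])/d[:,2])[:,None]
def proj(n,X):
    p=camera_params(n);f=210/np.tan(np.radians(p['vfov'])/2);q=np.atleast_2d(X)@p['R'].T+p['t']
    return np.c_[f*q[:,0]/q[:,2]+p['cx'],f*q[:,1]/q[:,2]+p['cy']]
def mesh(name,P):
    # corner order a,b,c,d with ab long
    c=P.mean(0);d=(P[1]+P[2]-P[0]-P[3]);a=np.degrees(np.arctan2(d[1],d[0]))
    w=(P[2]+P[3]-P[0]-P[1]); aw=np.degrees(np.arctan2(w[1],w[0]))
    print(name,c.round(4),'ang',a.round(2),'perp',aw.round(2),'L',(np.linalg.norm(d)/2).round(4),'W',(np.linalg.norm(w)/2).round(4))
def cr(pts,ox,oy,k): return (np.array(pts,float)+.5)/k-.5+[ox,oy]
E
python3 - <<'E'
from h import *
mesh('plate top',ray('top',cr([(177,146),(526,195),(518,315),(168,275)],350,185,7),.04))
mesh('plate side',ray('side',cr([(170,93),(228,437),(390,412),(305,82)],275,270,7),.04))
mesh('tray top',ray('top',cr([(113,78),(578,136),(565,432),(88,370)],350,185,7),.010))
b=ray('top',cr([(70,152),(617,90),(638,287),(87,348)],175,200,6),.014);mesh('base top',b)
b2=ray('side',cr([(107,147),(287,503),(493,443),(325,150)],210,155,7),.014);mesh('base side',b2);print(b2)
for n,pts in dict(sprungL=[(222,133),(238,293)],sprungR=[(262,131),(277,291)],fixL=[(527,100),(541,261)],fixR=[(572,95),(584,258)]).items():
    q=ray('top',cr(pts,175,200,6),.075);print(n,q.round(4),np.linalg.norm(q[1]-q[0]))
for n,pts in dict(sprungback=[(168,138),(325,100)],fixfront=[(277,345),(445,292)]).items():
    q=ray('side',cr(pts,210,155,7),.075);print(n,q.round(4),np.linalg.norm(q[1]-q[0]))
E
```

```text
plate top [ 0.5768 -0.2236  0.04  ] ang -97.71 perp 172.49 L 0.1495 W 0.0543
plate side [ 0.5764 -0.2261  0.04  ] ang -98.94 perp -8.62 L 0.1466 W 0.0535
tray top [ 0.5733 -0.2275  0.01  ] ang -97.7 perp 172.7 L 0.2063 W 0.131
base top [0.5286 0.271  0.014 ] ang -83.88 perp -173.59 L 0.2754 W 0.0997
base side [0.5299 0.2529 0.014 ] ang -84.33 perp -6.96 L 0.2529 W 0.1004
[[0.46592161 0.39615908 0.014     ]
 [0.4942349  0.12181998 0.014     ]
 [0.59056441 0.13228961 0.014     ]
 [0.56892775 0.36135708 0.014     ]]
sprungL [[0.5619 0.3277 0.075 ]
 [0.4854 0.3181 0.075 ]] 0.07711153912201828
sprungR [[0.5628 0.3087 0.075 ]
 [0.4862 0.2998 0.075 ]] 0.07706310591839208
fixL [[0.5771 0.1822 0.075 ]
 [0.4996 0.1754 0.075 ]] 0.07781217283846541
fixR [[0.5795 0.1606 0.075 ]
 [0.5009 0.1551 0.075 ]] 0.07873788080259181
sprungback [[0.4858 0.3144 0.075 ]
 [0.5628 0.3211 0.075 ]] 0.07726815733717027
fixfront [[0.5017 0.1561 0.075 ]
 [0.5803 0.1687 0.075 ]] 0.07958031975957296
```

The two views agree. The plate centre is about (0.577, -0.225) with its axis at 82°. The holder origin is about (0.5315, 0.244) with its +x at 96°. Now moving over to the plate.

```bash
python3 -m inch '[{"x":0.42,"y":-0.86,"az":-0.51},{"x":0.42,"y":-0.86,"az":-0.51},{"x":0.42,"y":-0.86,"az":-0.51},{"x":0.42,"y":-0.86,"az":-0.51},{"x":0.42,"y":-0.86,"az":-0.51},{"x":0.42,"y":-0.86,"az":-0.51},{"x":0.42,"y":-0.86,"az":-0.51},{"x":0.42,"y":-0.86,"az":-0.51},{"x":0.42,"y":-0.86,"az":-0.51},{"x":0.42,"y":-0.86,"az":-0.51},{"x":0.42,"y":-0.86,"az":-0.51},{"x":0.42,"y":-0.86,"az":-0.51}]'
cat >> h.py <<'E'
def togo(pos,yawy,yawlab='tooly'):
    s=sense();y=np.degrees(np.arctan2(s['ee_rot'][1,1],s['ee_rot'][0,1]))
    d=(yawy-y+90)%180-90
    print('t',round(s['time_s'],2),'tcp',s['tcp_pos'].round(4),'yaw',y.round(2),'z',s['ee_rot'][:,2].round(4),'w',round(s['gripper_width']*87,1),'F',s['wrist_force'].round(1))
    print('rows xyz',((np.array(pos)-s['tcp_pos'])/.06).round(3),'az',(d/10).round(3))
    ex=s['ee_rot']; print('j',s['joints'].round(1))
E
python3 -c "
from h import *
togo([.5767,-.2245,.2],-7.8)"
```

```text
t 0.1 tcp [0.1748 0.5995 0.2216] yaw -106.27 z [-5.0e-04 -1.9e-03 -1.0e+00] w 86.6 F [ 0.4  0.3 -0.2]
rows xyz [  6.698 -13.733  -0.359] az -8.153
j [ 88.6  22.1   0.4  -0.  -68.4 -14.8]$[0]: bad value
```

The call was refused whole, probably because each row needs every key, so I'll give full rows.

```bash
python3 -m inch '[{"jaw":0,"x":0.42,"y":-0.86,"z":0,"ax":0,"ay":0,"az":-0.51},{"jaw":0,"x":0.42,"y":-0.86,"z":0,"ax":0,"ay":0,"az":-0.51},{"jaw":0,"x":0.42,"y":-0.86,"z":0,"ax":0,"ay":0,"az":-0.51},{"jaw":0,"x":0.42,"y":-0.86,"z":0,"ax":0,"ay":0,"az":-0.51},{"jaw":0,"x":0.42,"y":-0.86,"z":0,"ax":0,"ay":0,"az":-0.51},{"jaw":0,"x":0.42,"y":-0.86,"z":0,"ax":0,"ay":0,"az":-0.51},{"jaw":0,"x":0.42,"y":-0.86,"z":0,"ax":0,"ay":0,"az":-0.51},{"jaw":0,"x":0.42,"y":-0.86,"z":0,"ax":0,"ay":0,"az":-0.51},{"jaw":0,"x":0.42,"y":-0.86,"z":0,"ax":0,"ay":0,"az":-0.51},{"jaw":0,"x":0.42,"y":-0.86,"z":0,"ax":0,"ay":0,"az":-0.51},{"jaw":0,"x":0.42,"y":-0.86,"z":0,"ax":0,"ay":0,"az":-0.51},{"jaw":0,"x":0.42,"y":-0.86,"z":0,"ax":0,"ay":0,"az":-0.51}]'
python3 -c "
from h import *
togo([.5767,-.2245,.2],-7.8)"
```

```text
time_s: 1.6
tcp_pos: [0.4798, -0.0389, 0.2173]
ee_rot: [[0.191, -0.982, -0.006], [-0.982, -0.191, -0.002], [0.001, 0.006, -1.0]]
wrist_force: [1.7, 1.6, -0.2]
gripper_width: 1.004
t 1.6 tcp [ 0.4798 -0.0389  0.2173] yaw -169.01 z [-0.0058 -0.0021 -1.    ] w 87.3 F [ 1.7  1.6 -0.2]
rows xyz [ 1.615 -3.093 -0.288] az -1.879
j [ 14.8   8.4 -19.3   0.  -62.7  -3.8]
```

```bash
python3 -m inch '[{"jaw":0,"x":0.38,"y":-0.72,"z":0,"ax":0,"ay":0,"az":-0.44},{"jaw":0,"x":0.38,"y":-0.72,"z":0,"ax":0,"ay":0,"az":-0.44},{"jaw":0,"x":0.38,"y":-0.72,"z":0,"ax":0,"ay":0,"az":-0.44},{"jaw":0,"x":0.38,"y":-0.72,"z":0,"ax":0,"ay":0,"az":-0.44},{"jaw":0,"x":0,"y":0,"z":0,"ax":0,"ay":-0.03,"az":0},{"jaw":0,"x":0,"y":0,"z":0,"ax":0,"ay":0,"az":0}]'
python3 - <<'E'
from h import *
togo([.5767,-.2245,.12],-7.8)
for n in("top","side"): cv2.imwrite(f"pics/{n}1.png",capture(n)[:,:,::-1])
E
```

```text
time_s: 2.35
tcp_pos: [0.5722, -0.2214, 0.2129]
ee_rot: [[-0.132, -0.991, -0.007], [-0.991, 0.132, 0.002], [-0.001, 0.007, -1.0]]
wrist_force: [0.5, -0.8, 0.2]
gripper_width: 1.002
t 2.35 tcp [ 0.5722 -0.2214  0.2129] yaw 172.4 z [-0.0071  0.0017 -1.    ] w 87.2 F [ 0.5 -0.8  0.2]
rows xyz [ 0.075 -0.052 -1.549] az -0.02
j [ -6.1  21.5  -1.7  -0.1 -67.2  -1.5]
```

```bash
python3 -m inch '[{"jaw":0,"x":0.08,"y":-0.05,"z":-0.8,"ax":-0.01,"ay":-0.04,"az":0},{"jaw":0,"x":0,"y":0,"z":-0.75,"ax":0,"ay":0,"az":0},{"jaw":0,"x":0,"y":0,"z":0,"ax":0,"ay":0,"az":0}]'
python3 - <<'E'
from h import *
togo([.5767,-.2245,.0185],-7.8)
for n in("top","side"): cv2.imwrite(f"pics/{n}2.png",cv2.resize(capture(n)[150:380,250:470,::-1],None,fx=2.5,fy=2.5))
E
```

```text
time_s: 2.82
tcp_pos: [0.5773, -0.2205, 0.1215]
ee_rot: [[-0.125, -0.992, 0.006], [-0.992, 0.125, -0.001], [0.0, -0.006, -1.0]]
wrist_force: [0.2, 0.2, 0.6]
gripper_width: 0.998
t 2.83 tcp [ 0.5773 -0.2205  0.1215] yaw 172.79 z [ 0.0055 -0.0011 -1.    ] w 86.8 F [0.2 0.2 0.6]
rows xyz [-0.01  -0.066 -1.716] az -0.059
j [ -5.9  26.1  -8.6   0.  -55.   -1.3]
```

View pics/side2.png

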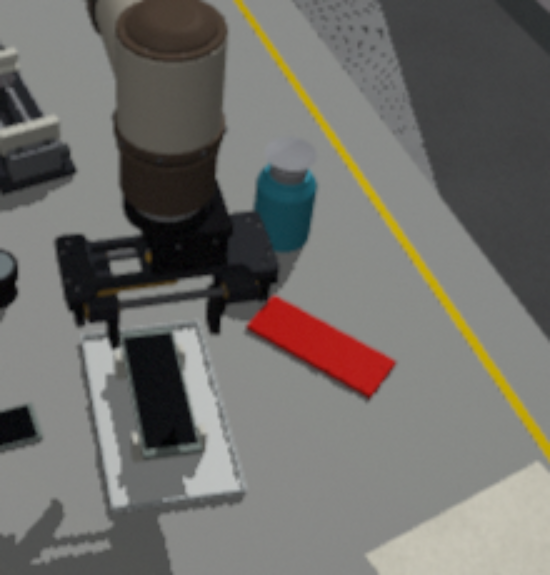

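View pics/top2.png

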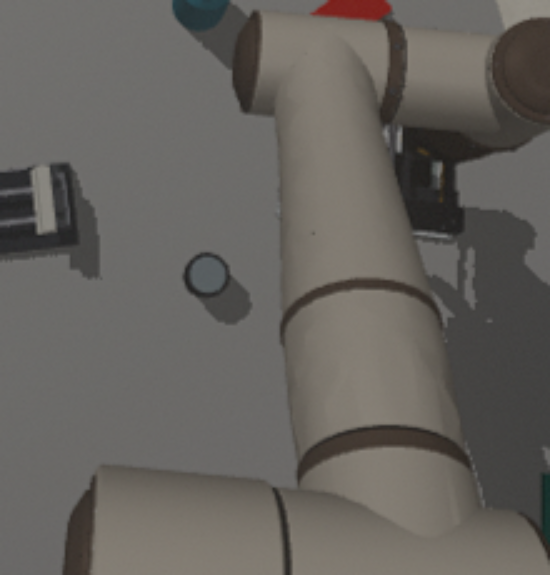

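Side view: the two fingers straddle the plate's width at (112,325) and (215,320), clear of the dispenser at (285,205). Descending to grip height.

```bash
python3 -m inch '[{"jaw":0,"x":0,"y":-0.06,"z":-0.8,"ax":0,"ay":0.03,"az":-0.05},{"jaw":0,"x":0,"y":0,"z":-0.5,"ax":0,"ay":0,"az":0},{"jaw":0,"x":0,"y":0,"z":-0.3,"ax":0,"ay":0,"az":0},{"jaw":0,"x":0,"y":0,"z":0,"ax":0,"ay":0,"az":0}]'
python3 - <<'E'
from h import *
togo([.5767,-.2245,.0185],-7.8)
for n in ["side"]: cv2.imwrite(f"pics/{n}3.png",cv2.resize(capture(n)[220:380,250:400,::-1],None,fx=3.5,fy=3.5))
E
```

```text
time_s: 3.42
tcp_pos: [0.5895, -0.2254, 0.0404]
ee_rot: [[-0.129, -0.991, 0.032], [-0.992, 0.128, -0.009], [0.005, -0.033, -0.999]]
wrist_force: [-0.2, -0.2, -0.3]
gripper_width: 0.999
t 3.42 tcp [ 0.5895 -0.2254  0.0404] yaw 172.62 z [ 0.0319 -0.0089 -0.9995] w 86.9 F [-0.2 -0.2 -0.3]
rows xyz [-0.213  0.016 -0.366] az -0.042
j [ -6.1  31.8 -12.6   0.5 -43.8  -1.6]
```

View pics/side3.png

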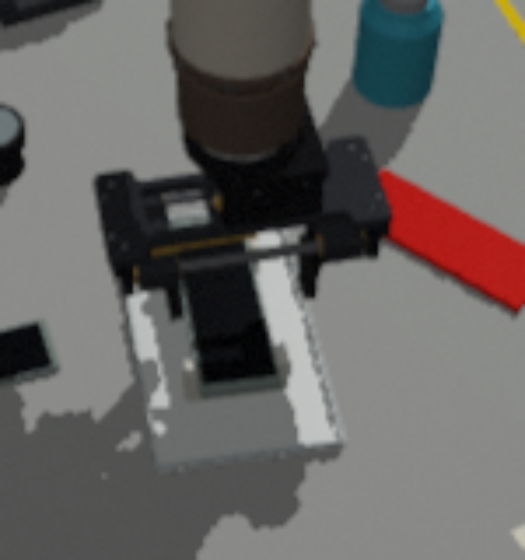

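Drifted 13 mm in x and tilted 1.9°. I'll correct that before the last bit of descent.

```bash
python3 -m inch '[{"jaw":0,"x":-0.21,"y":0.02,"z":0,"ax":0.05,"ay":0.18,"az":-0.04},{"jaw":0,"x":0,"y":0,"z":-0.15,"ax":0,"ay":0,"az":0},{"jaw":0,"x":0,"y":0,"z":-0.15,"ax":0,"ay":0,"az":0},{"jaw":0,"x":0,"y":0,"z":0,"ax":0,"ay":0,"az":0}]'
python3 - <<'E'
from h import *
togo([.5767,-.2245,.0185],-7.8)
E
```

```text
time_s: 3.98
tcp_pos: [0.5797, -0.2247, 0.0273]
ee_rot: [[-0.135, -0.991, 0.009], [-0.991, 0.135, -0.002], [0.001, -0.009, -1.0]]
wrist_force: [-0.2, 0.4, 0.6]
gripper_width: 1.002
t 3.98 tcp [ 0.5797 -0.2247  0.0273] yaw 172.25 z [ 0.0089 -0.0017 -1.    ] w 87.1 F [-0.2  0.4  0.6]
rows xyz [-0.05   0.003 -0.146] az -0.005
j [ -6.3  32.6 -13.3   0.1 -43.6  -1.5]
```

```bash
python3 -m inch '[{"jaw":0,"x":-0.05,"y":0,"z":-0.15,"ax":0.01,"ay":0.06,"az":0},{"jaw":0,"x":0,"y":0,"z":0,"ax":0,"ay":0,"az":0},{"jaw":0,"x":0,"y":0,"z":0,"ax":0,"ay":0,"az":0}]'
python3 - <<'E'
from h import *
togo([.5767,-.2245,.0185],-7.8)
E
```

```text
time_s: 4.35
tcp_pos: [0.5765, -0.2247, 0.0172]
ee_rot: [[-0.135, -0.991, -0.003], [-0.991, 0.135, 0.0], [0.0, 0.003, -1.0]]
wrist_force: [-0.2, 0.6, 0.1]
gripper_width: 1.001
t 4.35 tcp [ 0.5765 -0.2247  0.0172] yaw 172.26 z [-0.0029  0.     -1.    ] w 87.1 F [-0.2  0.6  0.1]
rows xyz [0.004 0.004 0.021] az -0.006
j [ -6.3  33.4 -13.6   0.  -43.2  -1.4]
```

```bash
python3 -m inch '[{"jaw":255,"x":0,"y":0,"z":0,"ax":0,"ay":0,"az":0},{"jaw":255,"x":0,"y":0,"z":0,"ax":0,"ay":0,"az":0},{"jaw":255,"x":0,"y":0,"z":0,"ax":0,"ay":0,"az":0},{"jaw":255,"x":0,"y":0,"z":0,"ax":0,"ay":0,"az":0},{"jaw":255,"x":0,"y":0,"z":0,"ax":0,"ay":0,"az":0},{"jaw":255,"x":0,"y":0,"z":0,"ax":0,"ay":0,"az":0}]'
python3 - <<'E'
from h import *
togo([.5767,-.2245,.0185],-7.8)
E
```

```text
time_s: 5.1
tcp_pos: [0.5768, -0.2248, 0.0176]
ee_rot: [[-0.135, -0.991, -0.002], [-0.991, 0.135, -0.0], [0.0, 0.002, -1.0]]
wrist_force: [-0.1, 0.4, 0.4]
gripper_width: 0.64
t 5.1 tcp [ 0.5768 -0.2248  0.0176] yaw 172.27 z [-2.1e-03 -1.0e-04 -1.0e+00] w 55.6 F [-0.1  0.4  0.4]
rows xyz [-0.001  0.005  0.014] az -0.007
j [ -6.3  33.4 -13.6   0.  -43.2  -1.4]
```

Gripped at 55.6 mm. Lift and carry to above the holder.

```bash
python3 -m inch '[{"jaw":255,"x":0,"y":0,"z":0.3,"ax":0,"ay":0,"az":0},{"jaw":255,"x":0,"y":0,"z":0.7,"ax":0,"ay":0,"az":0},{"jaw":255,"x":0,"y":0,"z":0.9,"ax":0,"ay":0,"az":0},{"jaw":255,"x":0,"y":0,"z":0.8,"ax":0,"ay":0,"az":0},{"jaw":255,"x":0,"y":0.3,"z":0.3,"ax":0,"ay":0,"az":0},{"jaw":255,"x":-0.1,"y":0.8,"z":0,"ax":0,"ay":0,"az":0.2},{"jaw":255,"x":-0.1,"y":0.8,"z":0,"ax":0,"ay":0,"az":0.2},{"jaw":255,"x":-0.1,"y":0.8,"z":0,"ax":0,"ay":0,"az":0.2},{"jaw":255,"x":-0.1,"y":0.8,"z":0,"ax":0,"ay":0,"az":0.2},{"jaw":255,"x":-0.1,"y":0.8,"z":0,"ax":0,"ay":0,"az":0.2},{"jaw":255,"x":-0.1,"y":0.8,"z":0,"ax":0,"ay":0,"az":0.2},{"jaw":255,"x":-0.1,"y":0.8,"z":0,"ax":0,"ay":0,"az":0.2}]'
python3 - <<'E'
from h import *
togo([.5315,.244,.2],186.1)
for n in ["side"]: cv2.imwrite(f"pics/{n}4.png",capture(n)[:,:,::-1])
E
```

```text
time_s: 6.6
tcp_pos: [0.5305, 0.1363, 0.2179]
ee_rot: [[0.111, -0.994, 0.012], [-0.994, -0.111, 0.004], [-0.002, -0.012, -1.0]]
wrist_force: [0.0, 0.1, -1.1]
gripper_width: 0.637
t 6.6 tcp [0.5305 0.1363 0.2179] yaw -173.66 z [ 0.012   0.0035 -0.9999] w 55.4 F [ 0.   0.1 -1.1]
rows xyz [ 0.016  1.795 -0.299] az -0.024
j [ 31.5  14.4 -11.5   0.2 -63.4 -25.2]
```

View pics/side4.png

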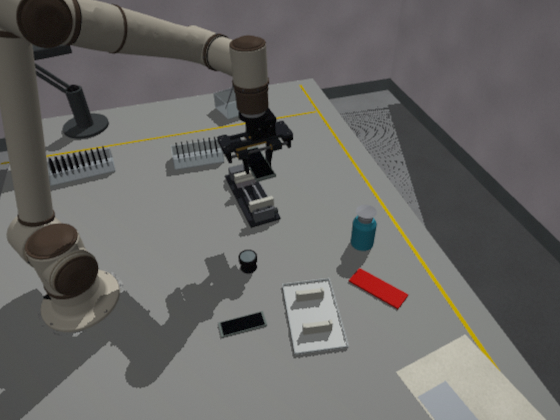

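The plate is held at about (260,165), above the holder. I'll write a helper that works in the holder frame.

```bash
cat >> h.py <<'E'
from scipy.spatial.transform import Rotation as Rot
O=np.array([.5315,.2442,0]);A=np.radians(96.1)
H=np.array([[np.cos(A),-np.sin(A),0],[np.sin(A),np.cos(A),0],[0,0,1.]])
GB=.0194; GX=0.; GY=0.  # plate centre in tool: behind tcp; offset along plate x
def plate():
    s=sense();R=s['ee_rot']; z=-R[:,2]; y=R[:,1]*(1 if R[:,1]@H[:,1]>0 else -1); x=np.cross(y,z)
    P=np.c_[x,y,z]; c=s['tcp_pos']-GB*R[:,2]+GX*x
    Ph=H.T@P; ch=H.T@(c-O)
    return s,Ph,ch,P,c
def rep(xe=None,ze=None,th=None,y=0.):
    s,Ph,ch,P,c=plate()
    e=ch+.075*Ph[:,0]; f=ch-.075*Ph[:,0]
    pitch=np.degrees(np.arcsin(-Ph[2,0])); print('t',round(s['time_s'],2),'F(hold)',(H.T@s['wrist_force']).round(1),'w',round(s['gripper_width']*87,1))
    print('centre',(ch*1e3).round(1),'+end',(e*1e3).round(1),'-end',(f*1e3).round(1),'pitch',pitch.round(2),'yaw',np.degrees(np.arctan2(Ph[1,0],Ph[0,0])).round(2),'roll',np.degrees(np.arcsin(Ph[2,1])).round(2))
    if xe is not None:
        T=Rot.from_euler('y',th,degrees=True).as_matrix(); Tw=H@T
        rv=Rot.from_matrix(Tw@P.T).as_rotvec(degrees=True)/10
        cw=O+H@(np.array([xe,y,ze])-.075*T[:,0]); tcp=cw-GX*Tw[:,0]-GB*Tw[:,2]
        print('rows xyz',((tcp-s['tcp_pos'])/.06).round(3),'rot',rv.round(3),'tcp target',tcp.round(4))
E
python3 - <<'E'
from h import *
rep(.055,.1115,10)
E
```

```text
t 6.65 F(hold) [ 1.6  0.2 -1.5] w 55.2
centre [-102.7   12.   237.5] +end [-27.7  12.7 237.8] -end [-177.7   11.3  237.2] pitch -0.25 yaw 0.53 roll -0.82
rows xyz [ 0.052  1.353 -1.878] rot [-1.028 -0.032 -0.06 ] tcp target [0.5339 0.2221 0.1054]
```

```bash
python3 -m inch '[{"jaw":255,"x":0.02,"y":0.6,"z":-0.5,"ax":-0.26,"ay":-0.01,"az":-0.02},{"jaw":255,"x":0.02,"y":0.5,"z":-0.5,"ax":-0.26,"ay":-0.01,"az":-0.02},{"jaw":255,"x":0.02,"y":0.25,"z":-0.45,"ax":-0.26,"ay":-0.01,"az":-0.02},{"jaw":255,"x":0,"y":0,"z":-0.3,"ax":-0.26,"ay":-0.01,"az":0},{"jaw":255,"x":0,"y":0,"z":0,"ax":0,"ay":0,"az":0},{"jaw":255,"x":0,"y":0,"z":0,"ax":0,"ay":0,"az":0}]'
python3 - <<'E'
from h import *
rep(.055,.1115,10)
E
```

```text
time_s: 7.4
tcp_pos: [0.5354, 0.2275, 0.1189]
ee_rot: [[0.107, -0.994, 0.032], [-0.979, -0.111, -0.173], [0.175, -0.013, -0.984]]
wrist_force: [-0.4, -0.9, -0.3]
gripper_width: 0.636
t 7.4 F(hold) [-0.9  0.5 -0.3] w 55.3
centre [-13.7  -1.8 138. ] +end [ 60.2  -1.6 124.8] -end [-87.5  -2.  151.1] pitch 10.08 yaw 0.14 roll -0.74
rows xyz [-0.025 -0.089 -0.224] rot [ 0.     0.074 -0.027] tcp target [0.5339 0.2221 0.1054]
```

```bash
python3 -m inch '[{"jaw":255,"x":-0.02,"y":-0.14,"z":-0.2,"ax":0,"ay":0.07,"az":-0.03},{"jaw":255,"x":0,"y":0,"z":-0.3,"ax":0,"ay":0,"az":0},{"jaw":255,"x":0,"y":0,"z":0,"ax":0,"ay":0,"az":0},{"jaw":255,"x":0,"y":0,"z":0,"ax":0,"ay":0,"az":0}]'
python3 - <<'E'
from h import *
rep(.052,.0615,10)
for n,(x,y) in dict(top=(165,170),side=(195,120)).items():
    im=capture(n)[:,:,::-1]; cv2.imwrite(f"pics/{n}5f.png",im); cv2.imwrite(f"pics/{n}5.png",cv2.resize(im[y:y+110,x:x+130],None,fx=5,fy=5,interpolation=cv2.INTER_CUBIC))
E
```

```text
time_s: 7.9
tcp_pos: [0.5356, 0.2167, 0.0914]
ee_rot: [[0.099, -0.995, 0.021], [-0.981, -0.101, -0.167], [0.169, -0.005, -0.986]]
wrist_force: [0.4, 0.6, -1.2]
gripper_width: 0.633
t 7.9 F(hold) [ 0.6 -0.5 -1.2] w 55.1
centre [-24.6  -1.1 110.6] +end [49.4 -1.6 97.9] -end [-98.5  -0.7 123.2] pitch 9.71 yaw -0.35 roll -0.26
rows xyz [-0.024  0.041 -0.6  ] rot [-0.031  0.023  0.03 ] tcp target [0.5342 0.2191 0.0554]
```

View pics/top5.png

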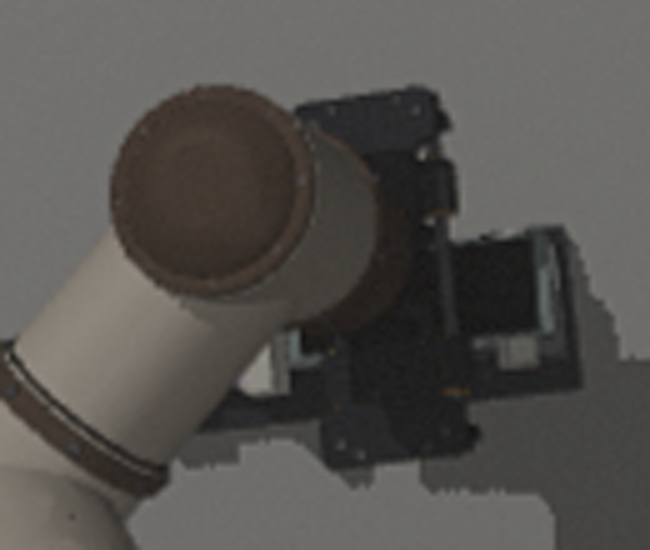

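View pics/side5.png

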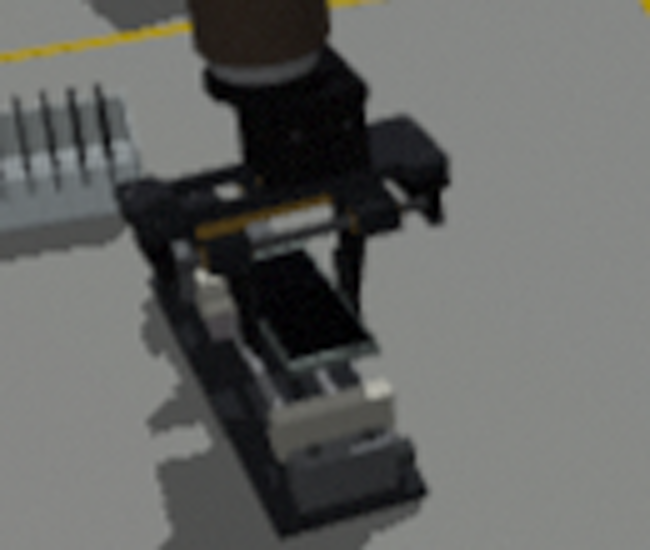

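```bash
python3 - <<'E'
from h import *
s,Ph,ch,P,c=plate()
for n,(x,y) in dict(top=(165,170),side=(195,120)).items():
    for sx in(-1,1):
        for sy in(-1,1):
            X=c+P@np.array([sx*.075,sy*.028,.003]); print(n,sx,sy,((proj(n,X)[0]-[x,y])*5).round(0))
    for nm,h in dict(fixlipTop=[-.069,.038,.075],fixlip2=[-.069,-.038,.075],spr=[.061,.038,.075],spr2=[.061,-.038,.075]).items():
        print(n,nm,((proj(n,O+H@np.array(h))[0]-[x,y])*5).round(0), proj(n,O+H@np.array(h))[0].round(1))
E
```

```text
top -1 -1 [542. 226.]
top -1 1 [553. 327.]
top 1 -1 [280. 262.]
top 1 1 [288. 361.]
top fixlipTop [506. 363.] [266.1 242.6]
top fixlip2 [492. 232.] [263.3 216.4]
top spr [277. 389.] [220.4 247.7]
top spr2 [266. 257.] [218.2 221.4]
side -1 -1 [380. 338.]
side -1 1 [291. 362.]
side 1 -1 [300. 236.]
side 1 1 [218. 257.]
side fixlipTop [264. 403.] [247.8 200.7]
side fixlip2 [380. 372.] [271.1 194.3]
side spr [199. 283.] [234.8 176.6]
side spr2 [309. 255.] [256.9 171. ]
```

```bash
python3 - <<'E'
from h import *
s,Ph,ch,P,c=plate()
out=[]
for n,(x,y,w,h) in dict(top=(205,205,85,60),side=(220,160,85,60)).items():
    k=8
    im=cv2.imread(f"pics/{n}5f.png")[y:y+h,x:x+w]; im=cv2.convertScaleAbs(cv2.resize(im,None,fx=k,fy=k,interpolation=cv2.INTER_CUBIC),alpha=1.5)
    def m(X,col):
        u=(proj(n,X)[0]+.5-[x,y])*k-.5; cv2.drawMarker(im,tuple(int(v) for v in u),col,cv2.MARKER_CROSS,14,1)
    for sx in(-1,1):
        for sy in(-1,1): m(c+P@np.array([sx*.075,sy*.028,.003]),(0,255,0))
    for hx in(-.069,.061):
        for hy in(-.038,.038): m(O+H@np.array([hx,hy,.075]),(0,0,255))
    for hx in(-.112,.166):
        for hy in(-.05,.05): m(O+H@np.array([hx,hy,.014]),(255,0,255))
    cv2.imwrite(f"pics/{n}5z.png",im)
E
```

```text
(no output)
```

View pics/top5z.png

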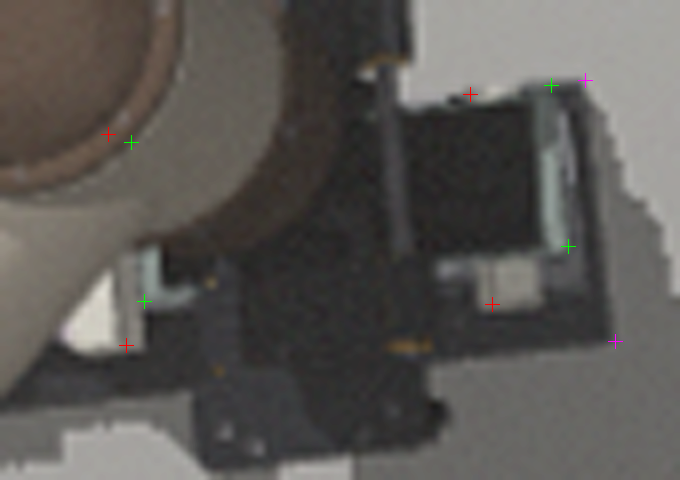

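View pics/side5z.png

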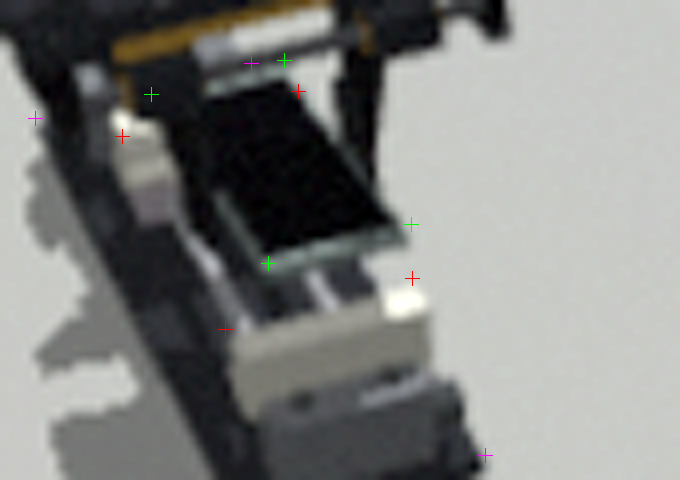

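The predicted corners (plate green, jaw lips red) match both pictures to within about 1–2 px. The plate is centred in the grip, and the holder fits. Lowering the +end in front of the sprung groove.

```bash
python3 -m inch '[{"jaw":255,"x":-0.02,"y":0.03,"z":-0.3,"ax":-0.03,"ay":0.02,"az":0.03},{"jaw":255,"x":0,"y":0,"z":-0.25,"ax":0,"ay":0,"az":0},{"jaw":255,"x":0,"y":0,"z":0,"ax":0,"ay":0,"az":0},{"jaw":255,"x":0,"y":0,"z":0,"ax":0,"ay":0,"az":0}]'
python3 - <<'E'
from h import *
rep(.052,.0615,10)
E
```

```text
time_s: 8.5
tcp_pos: [0.534, 0.2189, 0.0559]
ee_rot: [[0.106, -0.994, 0.018], [-0.979, -0.107, -0.173], [0.174, 0.0, -0.985]]
wrist_force: [0.5, 0.1, -0.8]
gripper_width: 0.633
t 8.5 F(hold) [ 0.  -0.5 -0.8] w 55.1
centre [-22.1   0.2  75. ] +end [51.8  0.3 61.9] -end [-95.9   0.1  88. ] pitch 10.02 yaw 0.06 roll 0.02
rows xyz [ 0.003  0.004 -0.007] rot [ 0.002 -0.002 -0.006] tcp target [0.5342 0.2191 0.0554]
```

Exactly in place. Now pushing along the holder's +x and watching the force.

```bash
python3 -m inch '[{"jaw":255,"x":-0.01,"y":0.1,"z":0,"ax":0,"ay":0,"az":0},{"jaw":255,"x":-0.01,"y":0.1,"z":0,"ax":0,"ay":0,"az":0},{"jaw":255,"x":0,"y":0,"z":0,"ax":0,"ay":0,"az":0},{"jaw":255,"x":0,"y":0,"z":0,"ax":0,"ay":0,"az":0}]'
python3 -c "
from h import *
rep(.072,.0615,10)"
```

```text
time_s: 9.0
tcp_pos: [0.5333, 0.2326, 0.0568]
ee_rot: [[0.106, -0.994, 0.02], [-0.979, -0.108, -0.172], [0.173, -0.002, -0.985]]
wrist_force: [-0.5, -0.1, -1.8]
gripper_width: 0.637
t 9.0 F(hold) [ 0.   0.5 -1.8] w 55.4
centre [-8.4 -0.5 75.9] +end [65.5 -0.4 63. ] -end [-82.2  -0.6  88.9] pitch 9.95 yaw 0.08 roll -0.09
rows xyz [-0.021  0.106 -0.024] rot [-0.006  0.009 -0.01 ] tcp target [0.5321 0.239  0.0554]
```

```bash
python3 -m inch '[{"jaw":255,"x":-0.015,"y":0.04,"z":-0.02,"ax":0,"ay":0.01,"az":0},{"jaw":255,"x":-0.01,"y":0.06,"z":0,"ax":0,"ay":0,"az":0},{"jaw":255,"x":0,"y":0,"z":0,"ax":0,"ay":0,"az":0}]'
python3 -c "
from h import *
rep(.078,.062,10)"
```

```text
time_s: 9.38
tcp_pos: [0.5318, 0.2361, 0.0561]
ee_rot: [[0.105, -0.994, 0.017], [-0.979, -0.107, -0.176], [0.177, 0.002, -0.984]]
wrist_force: [2.4, -4.8, -0.7]
gripper_width: 0.633
t 9.38 F(hold) [-5.1 -1.9 -0.7] w 55.1
centre [-4.7  0.5 75.2] +end [69.2  0.5 61.9] -end [-78.5   0.4  88.4] pitch 10.19 yaw 0.04 roll 0.11
rows xyz [-0.007  0.148 -0.003] rot [ 0.02  -0.009 -0.002] tcp target [0.5314 0.245  0.0559]
```

Contact at 5 N with the end seated in the groove. Keep pushing towards +end X ≈ 84.

```bash
python3 -m inch '[{"jaw":255,"x":-0.01,"y":0.09,"z":0,"ax":0,"ay":0,"az":0},{"jaw":255,"x":-0.01,"y":0.09,"z":0,"ax":0,"ay":0,"az":0},{"jaw":255,"x":0,"y":0,"z":0,"ax":0,"ay":0,"az":0}]'
python3 -c "
from h import *
rep(.0845,.062,10)"
```

```text
time_s: 9.75
tcp_pos: [0.5306, 0.2431, 0.0564]
ee_rot: [[0.103, -0.995, 0.014], [-0.978, -0.104, -0.182], [0.183, 0.005, -0.983]]
wrist_force: [2.5, -5.3, 0.4]
gripper_width: 0.639
t 9.75 F(hold) [-5.6 -1.9  0.4] w 55.6
centre [ 2.5  0.9 75.4] +end [76.3  0.8 61.7] -end [-71.2   1.   89.1] pitch 10.54 yaw -0.07 roll 0.29
rows xyz [ 0.002  0.139 -0.007] rot [ 0.057 -0.023  0.013] tcp target [0.5307 0.2514 0.0559]
```

```bash
python3 -m inch '[{"jaw":255,"x":0,"y":0.1,"z":0,"ax":0.05,"ay":-0.02,"az":0.01},{"jaw":255,"x":0,"y":0.09,"z":0,"ax":0,"ay":0,"az":0},{"jaw":255,"x":0,"y":0,"z":0,"ax":0,"ay":0,"az":0}]'
python3 -c "
from h import *
rep(.085,.062,10)"
```

```text
time_s: 10.12
tcp_pos: [0.5297, 0.2484, 0.0563]
ee_rot: [[0.102, -0.995, 0.012], [-0.978, -0.103, -0.184], [0.185, 0.007, -0.983]]
wrist_force: [4.3, -7.4, 0.5]
gripper_width: 0.634
t 10.12 F(hold) [-7.8 -3.5  0.5] w 55.1
centre [ 7.9  1.2 75.4] +end [81.6  1.  61.5] -end [-65.8   1.3  89.2] pitch 10.64 yaw -0.13 roll 0.4
rows xyz [ 0.016  0.059 -0.006] rot [ 0.067 -0.033  0.021] tcp target [0.5307 0.2519 0.0559]
```

```bash
python3 -m inch '[{"jaw":255,"x":0.02,"y":0.08,"z":0,"ax":0.05,"ay":-0.03,"az":0.02},{"jaw":255,"x":0,"y":0.04,"z":0,"ax":0,"ay":0,"az":0},{"jaw":255,"x":0,"y":0,"z":0,"ax":0,"ay":0,"az":0}]'
python3 - <<'E'
from h import *
for t in (10,6,0): rep(.085,.062,t)
for n,(x,y) in dict(top=(165,170),side=(195,120)).items():
    im=capture(n)[:,:,::-1]; cv2.imwrite(f"pics/{n}6f.png",im); cv2.imwrite(f"pics/{n}6.png",cv2.resize(im[y:y+110,x:x+130],None,fx=5,fy=5,interpolation=cv2.INTER_CUBIC))
E
```

```text
time_s: 10.5
tcp_pos: [0.5295, 0.2484, 0.0562]
ee_rot: [[0.103, -0.995, 0.011], [-0.977, -0.103, -0.188], [0.188, 0.009, -0.982]]
wrist_force: [3.2, -6.8, 0.7]
gripper_width: 0.633
t 10.5 F(hold) [-7.1 -2.5  0.7] w 55.1
centre [ 8.   1.3 75.2] +end [81.7  1.2 61.1] -end [-65.6   1.5  89.3] pitch 10.83 yaw -0.1 roll 0.5
rows xyz [ 0.019  0.059 -0.004] rot [ 0.088 -0.042  0.02 ] tcp target [0.5307 0.2519 0.0559]
t 10.5 F(hold) [-7.1 -2.5  0.7] w 55.1
centre [ 8.   1.3 75.2] +end [81.7  1.2 61.1] -end [-65.6   1.5  89.3] pitch 10.83 yaw -0.1 roll 0.5
rows xyz [ 0.018  0.069 -0.094] rot [0.486 0.    0.018] tcp target [0.5306 0.2525 0.0505]
t 10.5 F(hold) [-7.1 -2.5  0.7] w 55.1
centre [ 8.   1.3 75.2] +end [81.7  1.2 61.1] -end [-65.6   1.5  89.3] pitch 10.83 yaw -0.1 roll 0.5
rows xyz [ 0.015  0.096 -0.226] rot [1.083 0.063 0.015] tcp target [0.5304 0.2541 0.0426]
```

View pics/side6.png

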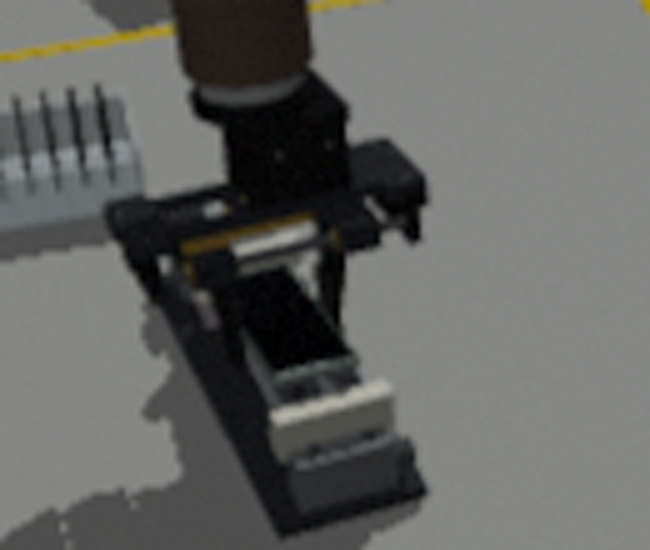

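View pics/top6.png

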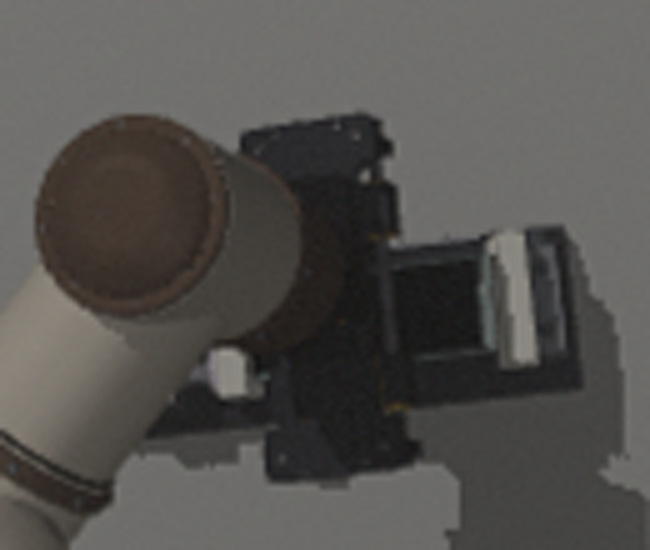

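Side view: the +end sits in the sprung groove and the jaw is visibly pushed back. Top view: the -end is right at the fixed jaw's lip at about (492,290). A zero row lets the spring push the arm back, so I keep a small push in every row while levelling.

```bash
python3 -m inch '[{"jaw":255,"x":0.01,"y":0.12,"z":0,"ax":0.08,"ay":-0.04,"az":0.02},{"jaw":255,"x":0,"y":0.12,"z":-0.03,"ax":0.15,"ay":0.02,"az":0},{"jaw":255,"x":0,"y":0.1,"z":-0.04,"ax":0.2,"ay":0.02,"az":0}]'
python3 - <<'E'
from h import *
for t in (6,0): rep(.085,.062,t)
E
```

```text
time_s: 10.98
tcp_pos: [0.5282, 0.2564, 0.0518]
ee_rot: [[0.104, -0.995, -0.0], [-0.986, -0.103, -0.135], [0.134, 0.014, -0.991]]
wrist_force: [10.6, -22.3, 1.2]
gripper_width: 0.638
t 10.97 F(hold) [-23.3  -8.2   1.2] w 55.5
centre [15.1  1.7 71. ] +end [89.4  1.6 60.9] -end [-59.3   1.9  81. ] pitch 7.7 yaw -0.1 roll 0.82
rows xyz [ 0.041 -0.064 -0.02 ] rot [ 0.178 -0.064  0.02 ] tcp target [0.5306 0.2525 0.0505]
t 10.97 F(hold) [-23.3  -8.2   1.2] w 55.5
centre [15.1  1.7 71. ] +end [89.4  1.6 60.9] -end [-59.3   1.9  81. ] pitch 7.7 yaw -0.1 roll 0.82
rows xyz [ 0.038 -0.037 -0.153] rot [ 0.775 -0.001  0.016] tcp target [0.5304 0.2541 0.0426]
```

Slight overshoot: the jaw is at its stop with 23 N, well below 45. I'll ease back while levelling.

```bash
python3 -m inch '[{"jaw":255,"x":0.03,"y":-0.03,"z":-0.04,"ax":0.18,"ay":-0.04,"az":0.01}]'
python3 - <<'E'
from h import *
for t in (3,0): rep(.085,.062,t)
E
```

```text
time_s: 11.1
tcp_pos: [0.5292, 0.2513, 0.0489]
ee_rot: [[0.104, -0.995, 0.003], [-0.989, -0.103, -0.108], [0.108, 0.008, -0.994]]
wrist_force: [1.8, -7.1, 1.1]
gripper_width: 0.634
t 11.1 F(hold) [-7.3 -1.1  1.1] w 55.1
centre [ 9.4  1.4 68.2] +end [83.9  1.2 60.1] -end [-65.2   1.5  76.3] pitch 6.19 yaw -0.12 roll 0.47
rows xyz [ 0.022  0.033 -0.039] rot [ 0.322 -0.013  0.016] tcp target [0.5305 0.2532 0.0466]
t 11.1 F(hold) [-7.3 -1.1  1.1] w 55.1
centre [ 9.4  1.4 68.2] +end [83.9  1.2 60.1] -end [-65.2   1.5  76.3] pitch 6.19 yaw -0.12 roll 0.47
rows xyz [ 0.021  0.048 -0.105] rot [0.62  0.018 0.014] tcp target [0.5304 0.2541 0.0426]
```

```bash
python3 -m inch '[{"jaw":255,"x":0.02,"y":0.07,"z":-0.01,"ax":0.2,"ay":-0.01,"az":0.01},{"jaw":255,"x":0,"y":0.05,"z":-0.03,"ax":0.2,"ay":0,"az":0}]'
python3 - <<'E'
from h import *
for t in (3,0): rep(.085,.062,t)
E
```

```text
time_s: 11.35
tcp_pos: [0.5288, 0.2526, 0.0454]
ee_rot: [[0.103, -0.995, -0.001], [-0.994, -0.103, -0.045], [0.045, 0.006, -0.999]]
wrist_force: [5.1, -7.4, -1.3]
gripper_width: 0.637
t 11.35 F(hold) [-7.9 -4.3 -1.3] w 55.4
centre [ 9.5  1.6 64.8] +end [84.5  1.4 61.4] -end [-65.4   1.8  68.1] pitch 2.57 yaw -0.16 roll 0.34
rows xyz [0.028 0.01  0.019] rot [-0.039 -0.039  0.018] tcp target [0.5305 0.2532 0.0466]
t 11.35 F(hold) [-7.9 -4.3 -1.3] w 55.4
centre [ 9.5  1.6 64.8] +end [84.5  1.4 61.4] -end [-65.4   1.8  68.1] pitch 2.57 yaw -0.16 roll 0.34
rows xyz [ 0.027  0.025 -0.047] rot [ 0.259 -0.007  0.017] tcp target [0.5304 0.2541 0.0426]
```

```bash
python3 -m inch '[{"jaw":255,"x":0.01,"y":0.06,"z":-0.03,"ax":0.16,"ay":-0.01,"az":0.01},{"jaw":255,"x":0,"y":0.05,"z":-0.025,"ax":0.1,"ay":0,"az":0}]'
python3 - <<'E'
from h import *
rep(.085,.062,0)
for n,(x,y) in dict(top=(165,170),side=(195,120)).items():
    im=capture(n)[:,:,::-1]; cv2.imwrite(f"pics/{n}7f.png",im); cv2.imwrite(f"pics/{n}7.png",cv2.resize(im[y:y+110,x:x+130],None,fx=5,fy=5,interpolation=cv2.INTER_CUBIC))
rep(.085,.062,0)
E
```

```text
time_s: 11.6
tcp_pos: [0.5287, 0.2543, 0.0413]
ee_rot: [[0.103, -0.995, -0.004], [-0.995, -0.103, -0.005], [0.005, 0.004, -1.0]]
wrist_force: [2.8, -7.6, -0.2]
gripper_width: 0.635
t 11.6 F(hold) [-7.8 -1.9 -0.2] w 55.2
centre [10.4  1.6 60.7] +end [85.4  1.4 60.3] -end [-64.6   1.8  61.1] pitch 0.29 yaw -0.17 roll 0.24
rows xyz [ 0.028 -0.002  0.021] rot [ 0.031 -0.021  0.017] tcp target [0.5304 0.2541 0.0426]
t 11.7 F(hold) [-8.4 -3.  -0.3] w 55.3
centre [10.3  1.5 60.7] +end [85.3  1.3 60.3] -end [-64.7   1.8  61.1] pitch 0.3 yaw -0.18 roll 0.24
rows xyz [ 0.027 -0.001  0.022] rot [ 0.032 -0.021  0.018] tcp target [0.5304 0.2541 0.0426]
```

View pics/side7.png

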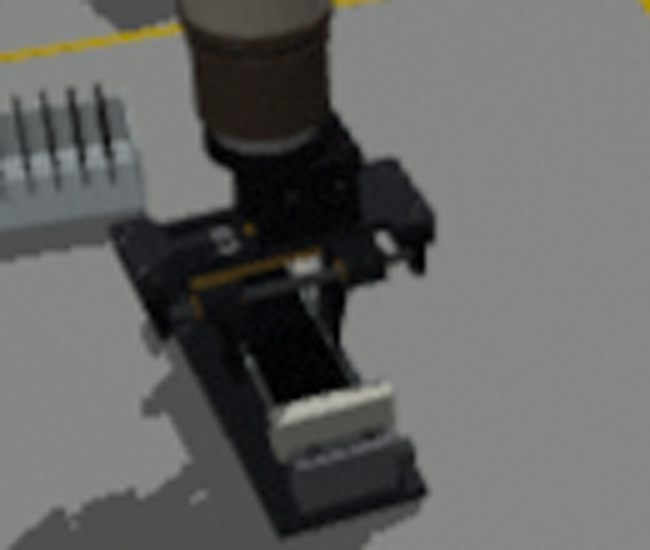

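View pics/top7.png

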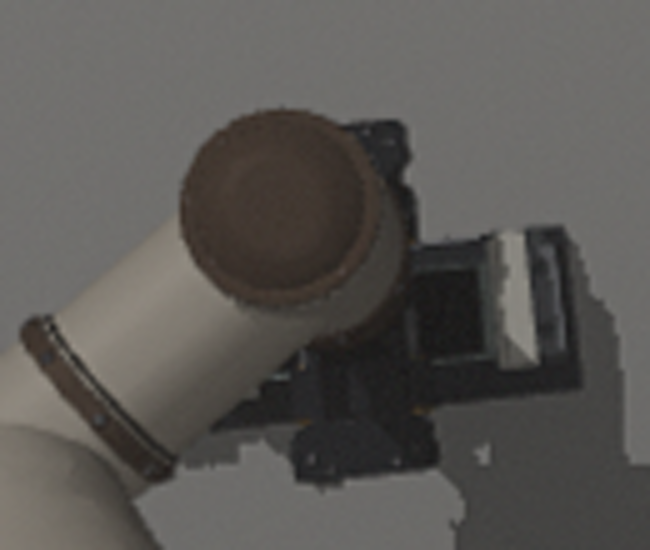

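The -end is now level, just in front of the fixed groove (top view about (490,310)). Backing off so the spring presses it home.

```bash
python3 -m inch '[{"jaw":255,"x":0.02,"y":-0.03,"z":0.015,"ax":0.02,"ay":-0.02,"az":0.01},{"jaw":255,"x":0.01,"y":-0.05,"z":0,"ax":0,"ay":0,"az":0},{"jaw":255,"x":0,"y":0,"z":0,"ax":0,"ay":0,"az":0}]'
python3 - <<'E'
from h import *
rep(.075,.062,0)
E
```

```text
time_s: 12.08
tcp_pos: [0.53, 0.2444, 0.0418]
ee_rot: [[0.104, -0.995, -0.004], [-0.995, -0.104, -0.009], [0.008, 0.005, -1.0]]
wrist_force: [1.9, -2.0, -0.4]
gripper_width: 0.637
t 12.07 F(hold) [-2.2 -1.7 -0.4] w 55.4
centre [ 0.6  1.4 61.2] +end [75.6  1.2 60.6] -end [-74.4   1.6  61.8] pitch 0.47 yaw -0.13 roll 0.28
rows xyz [ 0.026 -0.004  0.013] rot [ 0.049 -0.023  0.013] tcp target [0.5315 0.2442 0.0426]
```

```bash
python3 -m inch '[{"jaw":255,"x":0.01,"y":-0.03,"z":0,"ax":0.03,"ay":-0.02,"az":0.01},{"jaw":255,"x":0,"y":-0.01,"z":0,"ax":0,"ay":0,"az":0},{"jaw":255,"x":0,"y":0,"z":0,"ax":0,"ay":0,"az":0}]'
python3 - <<'E'
from h import *
rep(.075,.062,0)
for n,(x,y) in dict(top=(165,170),side=(195,120)).items():
    im=capture(n)[:,:,::-1]; cv2.imwrite(f"pics/{n}8f.png",im); cv2.imwrite(f"pics/{n}8.png",cv2.resize(im[y:y+110,x:x+130],None,fx=5,fy=5,interpolation=cv2.INTER_CUBIC))
E
```

```text
time_s: 12.45
tcp_pos: [0.53, 0.2446, 0.0418]
ee_rot: [[0.105, -0.994, 0.0], [-0.994, -0.105, 0.001], [-0.001, -0.001, -1.0]]
wrist_force: [0.8, -2.3, -0.3]
gripper_width: 0.635
t 12.45 F(hold) [-2.3 -0.5 -0.3] w 55.3
centre [ 0.6  1.4 61.2] +end [75.6  1.4 61.3] -end [-74.4   1.5  61.1] pitch -0.07 yaw -0.05 roll -0.03
rows xyz [ 0.025 -0.007  0.014] rot [-0.007  0.002  0.005] tcp target [0.5315 0.2442 0.0426]
```

View pics/side8.png

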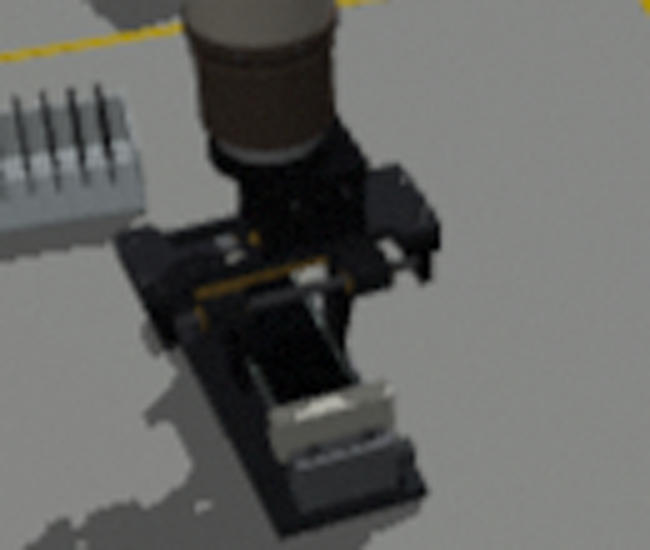

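View pics/top8.png

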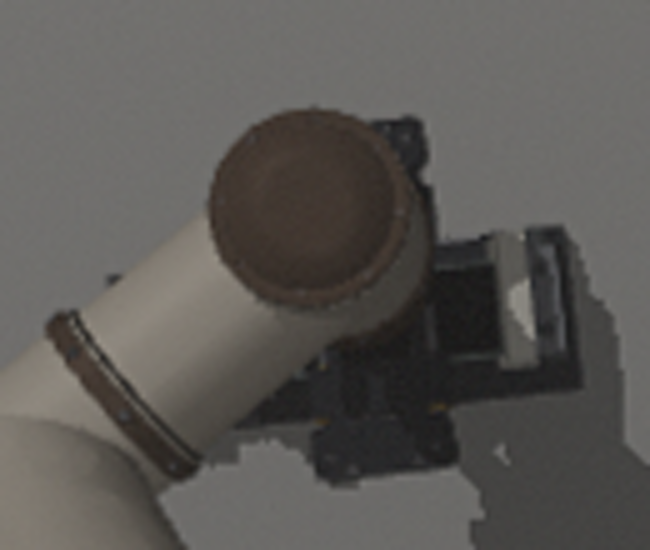

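The plate did not move on the second back-off (X centre 0.6 mm, level), so it sits on the fixed groove's bottom. Top view: the frosted margin has gone under the jaw lip at about (500,300). Opening and checking before lifting.

```bash
python3 -m inch '[{"jaw":0,"x":0,"y":0,"z":0,"ax":0,"ay":0,"az":0},{"jaw":0,"x":0,"y":0,"z":0,"ax":0,"ay":0,"az":0},{"jaw":0,"x":0,"y":0,"z":0,"ax":0,"ay":0,"az":0},{"jaw":0,"x":0,"y":0,"z":0,"ax":0,"ay":0,"az":0},{"jaw":0,"x":0,"y":0,"z":0,"ax":0,"ay":0,"az":0}]'
python3 - <<'E'
from h import *
rep(.075,.062,0)
E
```

```text
time_s: 13.18
tcp_pos: [0.5309, 0.2456, 0.0424]
ee_rot: [[0.106, -0.994, 0.003], [-0.994, -0.106, 0.003], [-0.003, -0.003, -1.0]]
wrist_force: [0.3, 0.8, -0.1]
gripper_width: 0.987
t 13.18 F(hold) [ 0.8 -0.4 -0.1] w 85.9
centre [ 1.4  0.5 61.8] +end [76.4  0.4 62. ] -end [-73.6   0.5  61.6] pitch -0.16 yaw -0.01 roll -0.17
rows xyz [ 0.009 -0.023  0.004] rot [-0.018  0.016  0.001] tcp target [0.5315 0.2442 0.0426]
```

Free of the plate. Lift slowly and then clear sideways for a look.

```bash
python3 -m inch '[{"jaw":0,"x":0,"y":0,"z":0.2,"ax":0,"ay":0,"az":0},{"jaw":0,"x":0,"y":0,"z":0.4,"ax":0,"ay":0,"az":0},{"jaw":0,"x":0,"y":0,"z":0.8,"ax":0,"ay":0,"az":0},{"jaw":0,"x":0,"y":0,"z":0.9,"ax":0,"ay":0,"az":0},{"jaw":0,"x":0,"y":0,"z":0.6,"ax":0,"ay":0,"az":0},{"jaw":0,"x":-0.4,"y":0.8,"z":0.1,"ax":0,"ay":0,"az":0},{"jaw":0,"x":-0.5,"y":0.9,"z":0,"ax":0,"ay":0,"az":0},{"jaw":0,"x":-0.5,"y":0.9,"z":0,"ax":0,"ay":0,"az":0},{"jaw":0,"x":-0.5,"y":0.9,"z":0,"ax":0,"ay":0,"az":0},{"jaw":0,"x":0,"y":0,"z":0,"ax":0,"ay":0,"az":0},{"jaw":0,"x":0,"y":0,"z":0,"ax":0,"ay":0,"az":0}]'
python3 - <<'E'
from h import *
for n,(x,y) in dict(top=(165,180),side=(195,130)).items():
    im=capture(n)[:,:,::-1]; cv2.imwrite(f"pics/{n}9f.png",im); cv2.imwrite(f"pics/{n}9.png",cv2.convertScaleAbs(cv2.resize(im[y:y+100,x:x+130],None,fx=6,fy=6,interpolation=cv2.INTER_CUBIC),alpha=1.4))
E
```

```text
time_s: 14.55
tcp_pos: [0.4135, 0.4595, 0.2394]
ee_rot: [[0.104, -0.994, 0.012], [-0.995, -0.104, 0.012], [-0.011, -0.013, -1.0]]
wrist_force: [0.2, -0.1, 0.0]
gripper_width: 0.998
```

View pics/top9.png

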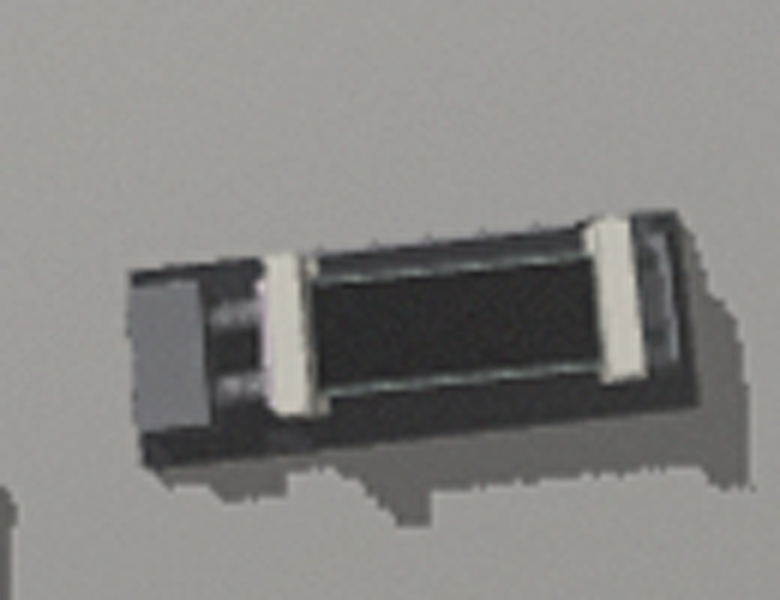

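View pics/side9.png

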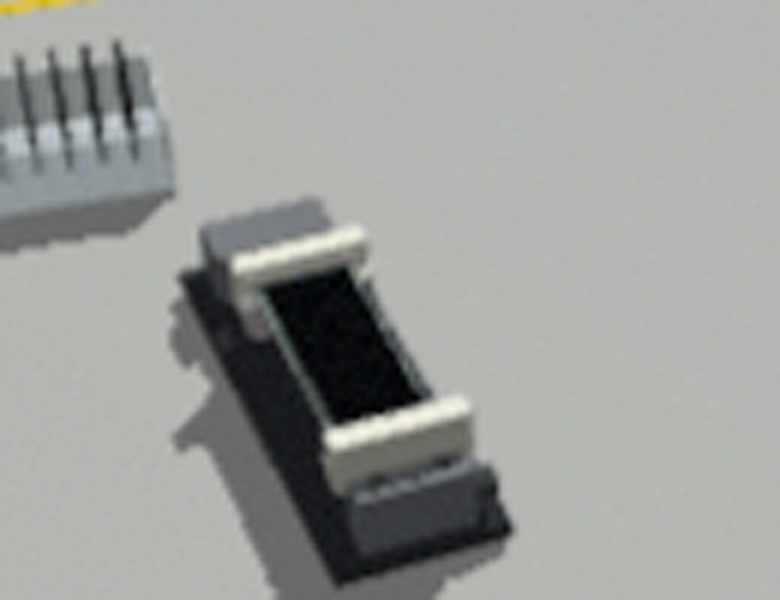

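View pics/side9f.png

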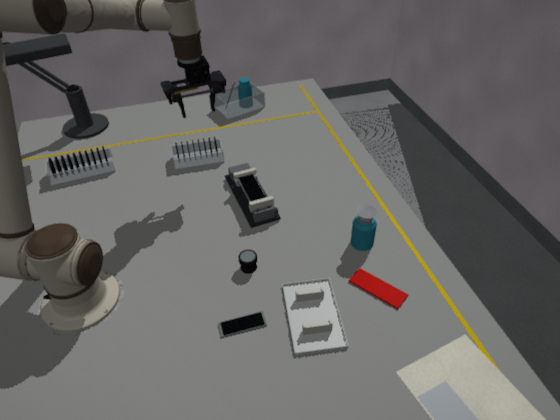

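Both views show the plate in both grooves. I'll put numbers on the lateral offset, angle and jaw travel.

```bash
python3 - <<'E'
from h import *
u=lambda p,x,y:cr(p,x,y,6)
for n,o,pts in (('top',(165,180),[(318,285),(330,393),(585,260),(600,366)]),('side',(195,130),[(262,290),(328,425),(362,268),(432,395)])):
    print(n,'plate edge pts',((ray(n,u(pts,*o),.064)-O)@H*1e3).round(1)[:,:2].tolist())
for nm,p in dict(sprL=[(264,258),(278,410)],sprR=[(302,255),(318,412)],fixL=[(592,222),(606,378)],fixR=[(630,215),(643,378)]).items(): print(nm,((ray('top',u(p,165,180),.075)-O)@H*1e3).round(1)[:,:2].tolist())
a=cv2.imread('pics/top0.png').astype(int);b=cv2.imread('pics/top9f.png').astype(int)
d=np.abs(a-b).max(2)
for nm,(x,y,w,h) in dict(loupe=(320,248,28,26),disp=(318,125,30,40),rack=(115,248,45,72)).items(): print(nm,'changed px',(d[y:y+h,x:x+w]>40).sum())
E
```

```text
top plate edge pts [[65.5, -23.7], [64.1, 28.9], [-63.3, -21.4], [-65.1, 30.5]]
side plate edge pts [[64.0, 26.3], [-57.2, 30.0], [60.7, -30.4], [-56.0, -27.6]]
sprL [[88.5, -37.6], [87.6, 35.5]]
sprR [[70.4, -37.1], [69.0, 38.6]]
fixL [[-68.8, -37.6], [-67.5, 37.9]]
fixR [[-87.2, -38.9], [-84.9, 39.8]]
loupe changed px 0
disp changed px 0
rack changed px 1669
```

```bash
python3 - <<'E'
import cv2,numpy as np
a=cv2.imread('pics/side0.png').astype(int);b=cv2.imread('pics/side9f.png').astype(int)
d=np.abs(a-b).max(2)
for nm,(x,y,w,h) in dict(rackA=(168,130,60,40),rackB=(45,145,72,38),loupe=(235,245,28,32),disp=(348,200,32,52)).items(): print(nm,(d[y:y+h,x:x+w]>40).sum())
from station import *
print(sense()['wrist_force'],finish_job())
E
```

```text
rackA 0
rackB 0
loupe 0
disp 0
the job is handed in; nothing more can be done
[-0.6641752  -0.53475124 -0.75995321] None
```

The plate is clamped in the spring-jaw holder. I handed the job in at about 14.7 s of the 45 s, with the arm clear of everything.

- **How it went:** I gripped the larger dark plate by its long edges and pushed its tilted end into the sprung groove. That drove the jaw back more than 12 mm. I then levelled the other end in front of the fixed groove, let the spring seat it, and released.
- **Overshoot:** I pushed slightly too far and the jaw reached its stop. The highest wrist force I read there was 23 N, measured only at the end of each move; the limit on plate against holder is 45 N.
- **Along the holder:** the pictures put the sprung jaw back about 8.7 mm. At release the arm put the plate's middle about 0.6 mm from the seated place.
- **Across the holder:** the two cameras disagreed. The top view gave about 3.6 mm off mid-width and the side view about -0.4 mm. The arm pose before release said 1.4 mm. All are within the 8 mm allowed.
- **Square and level:** it was square within about 1 to 1.5° in the pictures. I read level (pitch and roll under 0.1°) only from the arm, just before opening.
- **Bystanders:** the side view shows no change for the loupe, the dispenser or either rack. In the top view the rack region did differ from the start, which I put down to the arm being over it.

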